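# Set a sprung tripod leg to its length marker and hold it clamped

## Task

Draw the sprung tripod leg out of its tube until its green pointer stands level with the yellow length marker, and only there, while you hold the leg at the mark, slide the red cam lever fully closed towards the black heel. Leave the battery, the tape roll and the lens cap where they are. Finish while still holding: keep the heel and the closed lever pinched together with the leg at the mark, because the leg springs back if you let go.

Things in the scene. Friction and masses are not known exactly. Their poses are not given: they have to be found in the camera images.
- jig: Plywood leg jig, fixed to the bench, 560 x 180 mm, 12 mm thick, holding a black tripod leg tube level 45 mm above the bench. Origin: under the tube's axis, at the outer rim of the grey collar, on the bench. Its x axis is the way the leg slides out; its y points to the side with the aluminium rule; z up. The tube (36 mm) and collar (48 mm) lie at negative x, with their highest point 69 mm above the bench; the board runs from x -220 to +340 mm, y -65 to +115 mm.
- leg (a joint): How far the sliding leg is drawn out: 0 = all the way in, where it starts; grows along the jig's x; end stop at 0.17 m. A spring pulls it back in with about 2 N at 0, growing to about 5 N at the end stop; friction under 1 N.
- heel (a point): Centre of the black heel, an upright tab fixed on the leg: 10 mm thick along the slide, 30 mm wide, its top 121 mm above the bench, its centre 92 mm. It stands on a grey block on the leg whose top is 62 mm above the bench; the tab is free above that. On its tube side (jig -x) there is 60 mm of free room to the collar when the leg is all in, so a finger there can pull the leg out.
- lever_tab (a point): Centre of the red cam lever's upright tab, 10 mm thick along the slide, 30 mm wide, its top 121 mm above the bench, its centre 92 mm. It rides on the leg's grey block, 36 mm beyond the heel (jig +x) when open (46 mm over both outer faces) and 22 mm beyond it when closed (32 mm over both outer faces, a 12 mm gap remaining between them). Slide it towards the heel to close it: pinch heel and lever together between two fingers, in line with the slide.
- lever (a joint): Lever slide: 0 = open (as it starts), 0.014 m = fully closed at its stop. Moves along the leg, towards the heel; stiff, about 8 N of friction, and stays where it is left relative to the leg. Closing it does not stop the leg from springing back.
- pointer (a point): Tip part of the green pointer that sticks out sideways (jig +y) from the leg, 80 mm from the leg's axis and 45 mm above the bench. It lies at the same place along the slide as the centre of the heel and moves with the leg.
- mark (a point): Black line on top of the yellow length marker, a 16 x 30 x 12 mm clip fixed on the aluminium rule, top 34 mm above the bench, so that the pointer passes 8 mm above it. Its place along the rule differs from time to time. The leg is at the mark when the pointer and this line agree along the jig's x.
- battery: Black camera battery with a blue top, 100 x 70 x 45 mm, loose; origin at the centre of its underside. A bystander.
- tape: Roll of white tape, 110 mm across, 48 mm high, loose, lying flat; origin at the centre of its underside. A bystander.
- lens_cap: Light blue lens cap, 80 mm across, 14 mm high, loose; origin at the centre of its underside. A bystander.

How it is judged:
On the way, in this order (a step that is already met when the one before it is completed fails the run):
1. the leg is held at the length marker (pointer within 6 mm of the line) with the lever still open (moved less than 4 mm) (x of pointer in the frame of mark between -0.006 and 0.006 m and value of joint lever below 0.004 m), for 0.2 s.
2. the lever is fully closed (at least 12 mm of its 14 mm) with the leg at the marker (value of joint lever above 0.012 m and x of pointer in the frame of mark between -0.006 and 0.006 m), for 0.2 s.
At the end, for the whole second after the job is handed in: The program ends while the fingers still hold the heel of the leg and the lever (more than 1 N on each), the leg still, its pointer within 6 mm of the marker's line along the slide, the lever closed by at least 12 of its 14 mm, and the battery, tape and lens cap within 30 mm of where they were (all of step 2 and velocity of joint leg between -0.01 and 0.01 m/s and contact force between the fingers and leg_c3 above 1 N and contact force between the fingers and lever above 1 N and distance of each of battery, tape, lens_cap from where it was at the start of the episode below 0.03 m); the arm keeps its last pose, push and grip.
It fails at once if the lever is more than half closed while the leg is over 14 mm away from the marker (value of joint lever above 0.007 m and (x of pointer in the frame of mark below -0.014 m or x of pointer in the frame of mark above 0.014 m)).
It fails at once if a bystander is knocked more than 30 mm (distance of any of battery, tape, lens_cap from where it was at the start of the episode above 0.03 m).
It also fails if it takes over 43 s, if anything falls off the work surface, if the arm or the gripper's body presses on something with over 40 N, if the wrist force passes 120 N, or if a joint passes its speed limit or range.

## Robot

A 6-joint arm with a two-finger parallel gripper is mounted at the origin on the work surface. World frame = base frame: x ahead of the robot, y to its left, z up, the work surface at z = 0. Lengths are in m, angles in rad, forces in N, time in s.
With the tool pointing down it reaches from about 0.35 to 0.775 m from the base axis. Payload 5.5 kg.
Tool frame: the origin (TCP) lies on the centre line of the jaws, within the pads' length; the fingertips stand 11 mm ahead of it and the grasp point (between the pads) lies 8 mm behind it (env.tip_extent is the distance from the TCP to the fingertips, in m); z points along the fingers, y is the line along which they close (so a half turn about z gives the same grasp; the last joint's range is limited). The gripper opens to 85 mm and grips with 20 to 120 N. Pads are 22 mm wide; open, the fingers measure 114 mm over their backs; the gripper's body (76 mm by 85 mm) begins 54 mm behind the grasp point. The pads swing forward as they close: fully open they stand 13 mm farther back than shut.
Start: joints at [1.153, 0.313, 0.046, 1.304, 0, 1.431], TCP at [0.158, 0.553, 0.242] pointing down, gripper open.
Joint ranges: [-2.76, 2.76], [-0.86, 1.69], [-1.03, 1.26], [-2.2, 2.34], [-1.47, 1.5], [-3.14, 3.14]. Speed limits (rad/s): [2.57, 2.57, 3.14, 3.14, 3.14, 3.14].

## Interface

Orientations are given as a unit quaternion [w, x, y, z].
In Python, from workcell import env gives the robot as it stands.
- The arm moves only by the shell command python3 -m jog 'ROWS' [FORCE]. ROWS is JSON, a list of rows, each a list of 5 numbers: the gripper's target within -1 to 1 (shut at 1, half-way at 0, fully open at -1), then the shift along the tool's x, y, z in m, then the turn about the tool's z in degrees. In form: [[fingers, tx, ty, tz, turn], ...]. A call has 1 to 5 rows; each row shifts and turns the commanded pose from where the row before left it, along the tool's axes as they then stand; what a row does not reach is not made up. A row lasts 1/12 s, in which the tool goes at most 41.7 mm and 7.16 degrees, less where a joint would pass 70% of its speed; a pose out of reach is approached as far as the arm can. A call is refused whole if a number of a shift passes 0.0417 or a number of a turn 7.16, either way. A call with a gripper value outside its range is refused whole. The fingers move at their own pace and stop on an object; FORCE is the grip in N (left out, the last holds). Time passes only in rows, so rows that do not move let the fingers close. It gives the time, the measured TCP pose, the force, the opening and the grip force at its end, in the units of the state.
- env.get_state(): the state, without advancing time (a new reading comes with each control period).
- env.read_camera(name): name is "scene" or "side" or "wrist"; returns a dict with "img" (480x640x3 uint8, red, green, blue), "fov_y" (degrees; the focal length in pixels is half the picture's height over the tangent of half this angle, whatever the lens; pixels are square), "cx", "cy" (the principal point, pixels), "T" (4x4, takes a point from camera to world coordinates). Camera axes: x right, y up, looking along -z (the intrinsics and any distortion apply to the point x, -y, -z); pixel columns grow to the right and rows downward; lengths in m; the calibration is good to about 2 mm. The wrist camera is an equidistant fisheye: a pixel r from the principal point sees the ray r / f radians off the axis. A picture is of the moment at which its call begins. There is no depth.
- env.hand_in(): hands the job in; it is judged then, once.
The state is a dict: "clock": time; "joint_pos": joint angles; "qvel": joint speeds; "tau": joint torques, N m; "tcp_pos": TCP position; "orientation": TCP orientation; "wrist_force": force on the tool from outside, world axes, zero at the start; "ft_torque": the same for the moment, N m; "finger_gap": finger opening in m; "grip_force": force on a finger pad.
Only numpy, scipy, OpenCV 4.12 (cv2) and the standard library are available. Lean on these libraries where they do the work, as an engineer would, in place of code of your own. Each camera call takes 0.05 s, during which the arm holds its last target. There are 200 camera calls.

## Working session

There is one attempt and no reset: what is moved stays moved. The work goes in short steps, Python scripts to look and compute and a shell command to move; the robot and the scene stay as the last step left them, time stands still between calls to the robot, and variables do not carry over. Pictures are saved under pics/ and viewed, at most 10 in all, crops included, and the job is handed in when it is done.

```bash
mkdir -p pics; ls
python3 - <<'E'
from workcell import env
import cv2,pickle
s=env.get_state();print(s, env.tip_extent)
d={n:env.read_camera(n) for n in("scene","side")}
pickle.dump(d,open('c0.pkl','wb'))
for n in d:
    cv2.imwrite(f'pics/{n}0.png',d[n]['img'][:,:,::-1]); print(n,d[n]['fov_y'],d[n]['cx'],d[n]['cy'],d[n]['T'].tolist() if hasattr(d[n]['T'],'tolist') else d[n]['T'], [k for k in d[n]])
E
```

```text
pics
{'clock': 0.0, 'joint_pos': array([ 1.15339272e+00,  3.14011890e-01,  4.49843649e-02,  1.30358819e+00,
       -1.46930922e-05,  1.43121432e+00]), 'qvel': array([-0.00123803, -0.00045971,  0.00115579, -0.00106566,  0.00127356,
       -0.00074162]), 'tau': array([-2.52881064e-04, -4.80626106e+01,  2.98532277e+01,  1.92715251e-02,
       -1.48055597e-04, -1.91742430e-06]), 'tcp_pos': array([0.15750561, 0.55250392, 0.24140451]), 'orientation': array([-2.43017059e-04,  1.38464426e-01,  9.90366990e-01, -8.76661954e-04]), 'wrist_force': array([-0.3678593 , -0.51718571,  0.1919951 ]), 'ft_torque': array([ 0.00074735, -0.03039588,  0.02799067]), 'grip_force': 0.0, 'finger_gap': 0.08538927718464591} 0.011
scene 54.30573898341537 310.40413314139704 236.86860856269317 [[0.7075970988785257, -0.392268284973891, 0.5877345814756316, 1.0219282918267514], [0.706362710104469, 0.3703980703930348, -0.6032055961469407, -0.3438807921305316], [0.018922669805382094, 0.8419803216541101, 0.5391762889025052, 0.4311691630011913], [0.0, 0.0, 0.0, 1.0]] ['img', 'fov_y', 'cx', 'cy', 'T']
side 57.53825865865473 318.8466804510874 239.49532220487757 [[0.7270115692172492, 0.5207860911863147, -0.4474774021681464, 0.3338970987796408], [-0.6864708642251922, 0.5374765937743823, -0.48977205281090275, -0.2525727650772992], [-0.014557843047342514, 0.6632501476604191, 0.7482561799505846, 0.5811075598364619], [0.0, 0.0, 0.0, 1.0]] ['img', 'fov_y', 'cx', 'cy', 'T']
```

View pics/scene0.png

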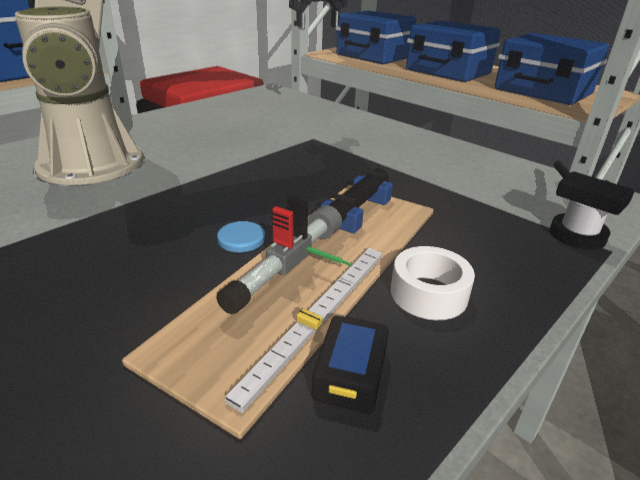

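View pics/side0.png

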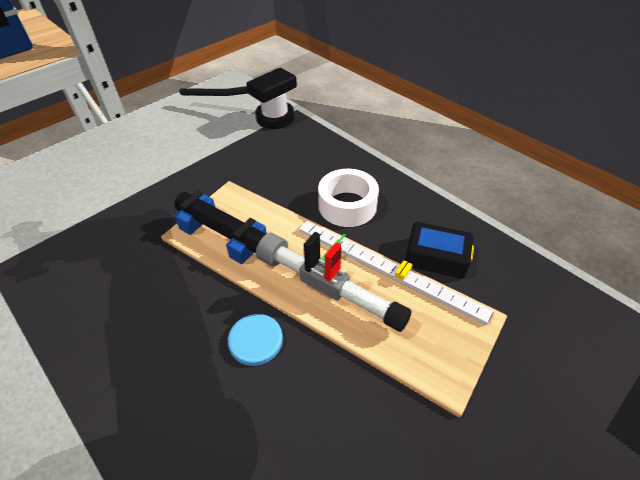

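The scene view shows the jig with board corners near (123,362), (241,437) and (432,208), the red tab at (284,227), the yellow marker at (309,319) and the pointer at (330,257). The side view has corners at (507,317), (462,415), (163,237) and (229,182), the marker at (404,269) and the red tab at (333,261). The bystanders are clear of the slide.

```bash
cat > h.py <<'E'
import numpy as np,cv2
def rays(c,p):
    p=np.atleast_2d(np.array(p,float));f=240/np.tan(np.radians(c['fov_y']/2));T=np.array(c['T'])
    d=np.c_[(p[:,0]-c['cx'])/f,-(p[:,1]-c['cy'])/f,-np.ones(len(p))]@T[:3,:3].T
    return T[:3,3],d
def plane(c,p,z):
    o,d=rays(c,p); return o+d*((z-o[2])/d[:,2])[:,None]
def tri(c1,p1,c2,p2):
    (o1,d1),(o2,d2)=rays(c1,p1),rays(c2,p2)
    s=np.linalg.lstsq(np.c_[d1[0],-d2[0]],o2-o1,rcond=None)[0]
    a,b=o1+s[0]*d1[0],o2+s[1]*d2[0]; return (a+b)/2,np.linalg.norm(a-b)
def project(c,X):
    T=np.array(c['T']);f=240/np.tan(np.radians(c['fov_y']/2));q=(np.atleast_2d(X)-T[:3,3])@T[:3,:3]
    return np.c_[c['cx']-f*q[:,0]/q[:,2],c['cy']+f*q[:,1]/q[:,2]]
def blob(c,lo,hi,box):
    h=cv2.cvtColor(c['img'],cv2.COLOR_RGB2HSV);m=cv2.inRange(h,np.array(lo),np.array(hi));k=np.zeros_like(m);x0,y0,x1,y1=box;k[y0:y1,x0:x1]=m[y0:y1,x0:x1]
    return k
E
python3 - <<'E'
import pickle
from h import *
np.set_printoptions(precision=4,suppress=True)
d=pickle.load(open('c0.pkl','rb'))
sc,si=d['scene'],d['side']
J=np.array([[.34,.115],[.34,-.065],[-.22,.115],[.34,.115],[.34,-.065],[-.22,-.065],[-.22,.115]])
W=np.vstack([plane(sc,[(241,435),(123,361),(433,208)],.012),plane(si,[(507,317),(462,413),(163,237),(229,182)],.012)])
print(W)
M,_=cv2.estimateAffinePartial2D(J,W[:,:2]);print(M,'scale',np.hypot(M[0,0],M[1,0]),'yaw',np.degrees(np.arctan2(M[1,0],M[0,0])))
a=np.arctan2(M[1,0],M[0,0]);R=np.array([[np.cos(a),-np.sin(a)],[np.sin(a),np.cos(a)]])
t=W[:,:2].mean(0)-R@J.mean(0); print('origin',t); print('res',W[:,:2]-(J@R.T+t))
np.savez('jig.npz',R=R,t=t)
toj=lambda X:(np.array(X)[:2]-t)@R
B={}
for n,c,by,br,bg in(('sc',sc,(290,300,330,340),(265,195,300,255),(305,240,355,268)),('si',si,(390,255,420,285),(320,235,345,285),(325,228,350,250))):
    for k,lo,hi,b in(('y',(20,120,120),(33,255,255),by),('r',(0,150,80),(8,255,255),br),('g',(40,80,40),(85,255,255),bg)):
        m=blob(c,lo,hi,b);p=np.argwhere(m)[:,::-1];B[n,k]=p
        print(n,k,len(p),p.mean(0),p.min(0),p.max(0),cv2.boxPoints(cv2.minAreaRect(p.astype(np.float32))).tolist())
X,e=tri(sc,B['sc','y'].mean(0),si,B['si','y'].mean(0));print('yellow',X,toj(X),e)
X,e=tri(sc,B['sc','r'].mean(0),si,B['si','r'].mean(0));print('red',X,toj(X),e)
# expected markers
for n,c in(('sc',sc),('si',si)):
    f=lambda x,y,z:project(c,[*(R@[x,y]+t),z])[0]
    print(n,'collar0',f(0,0,.069),'heel top@.065',f(.065,0,.121),'lev top@.101',f(.101,0,.121))
for n,c in(('sc',sc),('si',si)):
    im=cv2.resize(c['img'][190:340,230:400] if n=='sc' else c['img'][220:310,250:430],None,fx=4 if n=='sc' else 4,fy=4,interpolation=cv2.INTER_CUBIC)
    cv2.imwrite(f'pics/z{n}.png',im[:,:,::-1])
E
```

```text
[[ 0.7763 -0.1845  0.012 ]
 [ 0.6044 -0.223   0.012 ]
 [ 0.6512  0.3611  0.012 ]
 [ 0.7699 -0.188   0.012 ]
 [ 0.602  -0.2237  0.012 ]
 [ 0.4811  0.3152  0.012 ]
 [ 0.6509  0.3542  0.012 ]]Traceback (most recent call last):
  File "<stdin>", line 9, in <module>
cv2.error: OpenCV(4.12.0) /io/opencv/modules/calib3d/src/ptsetreg.cpp:1108: error: (-215:Assertion failed) count >= 0 && to.checkVector(2) == count in function 'estimateAffinePartial2D'
```

```bash
cat > m.py <<'E'
import pickle
from h import *
np.set_printoptions(precision=4,suppress=True)
d=pickle.load(open('c0.pkl','rb'))
sc,si=d['scene'],d['side']
J=np.array([[.34,.115],[.34,-.065],[-.22,.115],[.34,.115],[.34,-.065],[-.22,-.065],[-.22,.115]])
W=np.vstack([plane(sc,[(241,435),(123,361),(433,208)],.012),plane(si,[(507,317),(462,413),(163,237),(229,182)],.012)])
Jc=J-J.mean(0);Wc=W[:,:2]-W[:,:2].mean(0)
a=np.arctan2((Jc[:,0]*Wc[:,1]-Jc[:,1]*Wc[:,0]).sum(),(Jc*Wc).sum());R=np.array([[np.cos(a),-np.sin(a)],[np.sin(a),np.cos(a)]])
t=W[:,:2].mean(0)-R@J.mean(0); print('yaw',np.degrees(a),'origin',t); print('res',W[:,:2]-(J@R.T+t))
np.savez('jig.npz',R=R,t=t)
toj=lambda X:(np.array(X)[:2]-t)@R
B={}
for n,c,by,br,bg in(('sc',sc,(290,300,330,340),(265,195,300,255),(305,240,355,268)),('si',si,(390,255,420,285),(320,235,345,285),(325,228,350,250))):
    for k,lo,hi,b in(('y',(20,120,120),(33,255,255),by),('r',(0,150,80),(8,255,255),br),('g',(40,80,40),(85,255,255),bg)):
        m=blob(c,lo,hi,b);p=np.argwhere(m)[:,::-1];B[n,k]=p
        print(n,k,len(p),p.mean(0),p.min(0),p.max(0),cv2.boxPoints(cv2.minAreaRect(p.astype(np.float32))).tolist())
X,e=tri(sc,B['sc','y'].mean(0),si,B['si','y'].mean(0));print('yellow',X,toj(X),e)
X,e=tri(sc,B['sc','r'].mean(0),si,B['si','r'].mean(0));print('red',X,toj(X),e)
for n,c in(('sc',sc),('si',si)):
    f=lambda x,y,z:project(c,[*(R@[x,y]+t),z])[0]
    print(n,'collar0',f(0,0,.069),'heel top@.065',f(.065,0,.121),'lev top@.101',f(.101,0,.121))
for n,c in(('sc',sc),('si',si)):
    im=cv2.resize(c['img'][190:340,230:400] if n=='sc' else c['img'][220:310,250:430],None,fx=4,fy=4,interpolation=cv2.INTER_CUBIC)
    cv2.imwrite(f'pics/z{n}.png',im[:,:,::-1])
E
python3 m.py
```

```text
yaw -77.21133257446289 origin [0.5889 0.1193]
res [[-0.0001  0.0023]
 [ 0.0036  0.0036]
 [-0.0012  0.0018]
 [-0.0065 -0.0012]
 [ 0.0013  0.003 ]
 [ 0.0043 -0.0043]
 [-0.0015 -0.0051]]
sc y 310 [308.9161 318.8129] [297 308] [321 328] [[294.4000244140625, 319.2000427246094], [300.60003662109375, 306.8000183105469], [323.4000244140625, 318.2000427246094], [317.20001220703125, 330.6000671386719]]
sc r 661 [282.9561 227.3116] [272 206] [293 248] [[271.875244140625, 206.13307189941406], [292.20892333984375, 205.47715759277344], [293.57586669921875, 247.85240173339844], [273.2421875, 248.50831604003906]]
sc g 233 [326.3476 255.1202] [306 246] [351 265] [[305.1634216308594, 250.27072143554688], [307.0755920410156, 245.08047485351562], [352.2121887207031, 261.7097473144531], [350.3000183105469, 266.8999938964844]]
si y 195 [403.0564 269.7692] [395 261] [412 279] [[393.2022705078125, 274.8764343261719], [403.53936767578125, 258.3371276855469], [413.427001953125, 264.5168762207031], [403.08990478515625, 281.0561828613281]]
si r 435 [332.0529 261.9218] [324 243] [340 280] [[323.708251953125, 279.8354187011719], [325.5810546875, 242.37904357910156], [341.24188232421875, 243.16207885742188], [339.36907958984375, 280.61846923828125]]
si g 31 [341.0323 237.7419] [336 234] [345 242] [[336.00006103515625, 241.00003051757812], [343.2706298828125, 232.51766967773438], [345.98828125, 234.84707641601562], [338.71771240234375, 243.32943725585938]]
yellow [ 0.7164 -0.0301  0.0286] [0.174  0.0912] 0.0008162121315989627
red [0.6103 0.0233 0.093 ] [ 0.0983 -0.0004] 0.0011465554170730769
sc collar0 [319.3545 213.4517] heel top@.065 [296.3455 200.2956] lev top@.101 [281.5044 210.7981]
si collar0 [278.6742 243.9685] heel top@.065 [312.2984 238.8143] lev top@.101 [333.8449 249.481 ]
```

View pics/zsc.png

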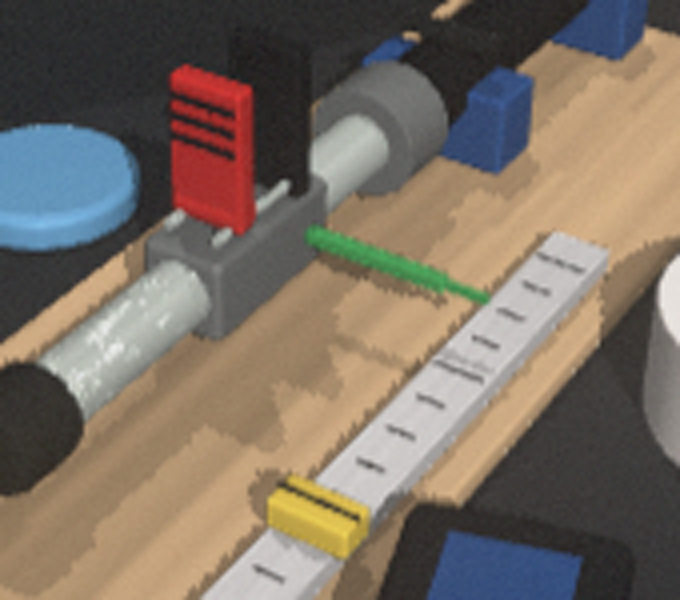

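View pics/zsi.png

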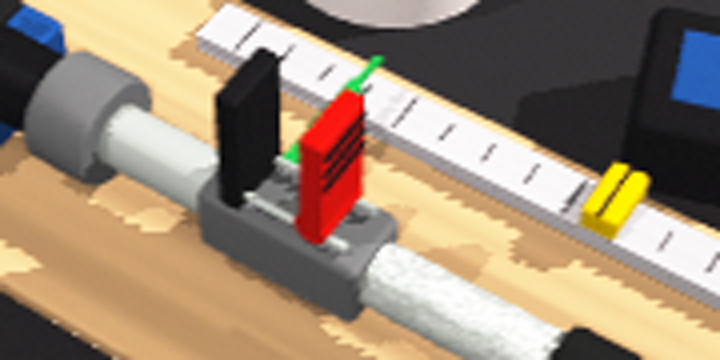

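The crops put the black mark line at scene (309.2,315) and side (402.8,268.5), and the pointer tip at scene (351.8,264.8) and side (345,234.8). The black heel has free room on its tube side.

```bash
cat >> m.py <<'E'
print('-----')
L,e1=tri(sc,(309.2,315),si,(402.8,268.5));P,e2=tri(sc,(351.8,264.8),si,(345,234.8))
print('line',L,toj(L),e1,'ptr',P,toj(P),e2,plane(sc,(309.2,315),.034),plane(si,(402.8,268.5),.034),plane(sc,(351.8,264.8),.045),plane(si,(345,234.8),.045))
print('pull',(toj(L)-toj(P)))
# tab tops: heel top corners scene/side not used; rule edge direction for yaw
for c,pts in((sc,[(229,399),(367,250)]),(si,[(306,222),(492,312)])):
    q=plane(c,pts,.022)[:,:2];v=q[1]-q[0];print('rule dir',np.degrees(np.arctan2(v[1],v[0])))
mid=R@[.083,0]+t;print('tab mid',mid)
# red tab top-face corners in crop
X1,e=tri(sc,(230+210/4,190+75/4),si,(250+333/4,220+112/4));print('red top',X1,toj(X1),e)
H,e=tri(sc,(230+272/4,190+40/4),si,(250+250/4,220+70/4));print('heel top approx',H,toj(H),e)
E
python3 m.py | sed -n '/-----/,$p'
```

```text
-----
line [ 0.7153 -0.0294  0.0332] [0.173  0.0903] 0.002169902713486566 ptr [0.6931 0.0768 0.0455] [0.0646 0.0921] 0.0022877881303389777 [[ 0.7158 -0.0287  0.034 ]] [[ 0.7141 -0.0308  0.034 ]] [[0.6923 0.079  0.045 ]] [[0.6927 0.0758 0.045 ]]
pull [ 0.1084 -0.0018]
rule dir 103.35198944816142
rule dir -77.38639063078078
tab mid [0.6073 0.0384]
red top [0.6113 0.0223 0.1234] [0.0996 0.0004] 0.000678784835139243
heel top approx [0.605  0.0574 0.1215] [0.064 0.002] 0.0002694110121735571
```

```bash
for i in 1 2 3; do python3 -m jog '[[-1,-0.033,-0.021,0,0],[-1,-0.033,-0.021,0,0],[-1,-0.033,-0.021,0,0],[-1,-0.033,-0.021,0,0],[-1,-0.033,-0.021,0,0]]' | tail -5; done; python3 -m jog '[[-1,0,0,0,-7],[-1,0,0,0,-7],[-1,0,0,0,-7],[-1,0,0,0,-7],[-1,0,0,0,0]]'
cat > g.py <<'E'
from workcell import env
from h import *
from scipy.spatial.transform import Rotation as Ro
import sys
np.set_printoptions(precision=4,suppress=True)
z=np.load('jig.npz');R,t=z['R'],z['t'];s=env.get_state()
q=s['orientation'];M=Ro.from_quat([*q[1:],q[0]]).as_matrix()
g=np.r_[R@[float(sys.argv[1]),0]+t,float(sys.argv[2])]
print('clock',s['clock'],'tcp',s['tcp_pos'],'jig x,y',(s['tcp_pos'][:2]-t)@R,'gap',s['finger_gap'],'grip',s['grip_force'],'F',s['wrist_force'])
print('tool shift to goal',M.T@(g-s['tcp_pos']),'y-axis in jig',R.T@M[:2,1],'turn deg',np.degrees(np.arctan2(*( (M.T@np.r_[R@[-1,0],0])[[0,1]]*[-1,1]))))
E
python3 g.py .083 .2
```

```text
tcp_pos: [0.2881, 0.4052, 0.2419]
orientation: [-0.0, 0.138, 0.99, -0.0]
wrist_force: [0.8, -0.0, 0.5]
finger_gap: 0.0857
grip_force: 0.0
tcp_pos: [0.4181, 0.2588, 0.2421]
orientation: [-0.0, 0.138, 0.99, -0.0]
wrist_force: [0.6, 0.6, -0.2]
finger_gap: 0.0855
grip_force: 0.0
tcp_pos: [0.5481, 0.1125, 0.2419]
orientation: [-0.0, 0.139, 0.99, 0.0]
wrist_force: [-0.2, 0.7, -0.3]
finger_gap: 0.0853
grip_force: 0.0
clock: 1.77
tcp_pos: [0.5471, 0.1141, 0.2417]
orientation: [-0.001, -0.107, 0.994, 0.0]
wrist_force: [-0.5, 0.7, 0.8]
finger_gap: 0.0854
grip_force: 0.0
clock 1.7667 tcp [0.5471 0.1141 0.2417] jig x,y [-0.0041 -0.0419] gap 0.08537035596732147 grip 0.0 F [-0.5311  0.7146  0.8159]
tool shift to goal [-0.0428 -0.0867  0.0416] y-axis in jig [-1.      0.0098] turn deg -0.5607801783802041
```

```bash
python3 -m jog '[[-1,-0.0143,-0.029,0,0],[-1,-0.0143,-0.029,0,0],[-1,-0.0143,-0.029,0,-0.5],[-1,0,0,0.03,0],[-1,0,0,0.03,0]]' >/dev/null; python3 -m jog '[[-1,0,0,0.015,0],[-1,0,0,0,0]]'; python3 g.py .083 .083
python3 - <<'E'
from workcell import env
import cv2,numpy as np
from h import *
a=env.read_camera('scene')['img'][120:340,200:460];b=env.read_camera('side')['img'][120:340,220:480]
cv2.imwrite('pics/a1.png',cv2.resize(np.hstack([a,b]),None,fx=1.53,fy=1.53)[:,:,::-1])
E
```

```text
clock: 2.35
tcp_pos: [0.6046, 0.0382, 0.1625]
orientation: [-0.004, -0.108, 0.994, 0.001]
wrist_force: [-1.2, 0.1, -0.5]
finger_gap: 0.0855
grip_force: 0.0
clock 2.35 tcp [0.6046 0.0382 0.1625] jig x,y [ 0.0826 -0.0026] gap 0.08552596137268283 grip 0.0 F [-1.2097  0.0704 -0.5299]
tool shift to goal [-0.0033 -0.0006  0.0795] y-axis in jig [-1.      0.0073] turn deg -0.4183282560281526
```

View pics/a1.png

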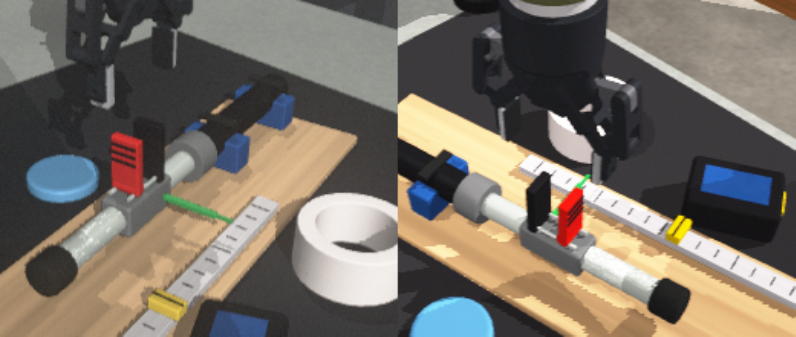

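The gripper straddles the two tabs at height, with the fingers in line with the slide. I'll check that by projecting the fingertips.

```bash
python3 - <<'E'
from h import *
import pickle
d=pickle.load(open('c0.pkl','rb'));z=np.load('jig.npz');R,t=z['R'],z['t']
for n,x0,off in(('scene',200,0),('side',220,398)):
    for x in(.083-.043,.083+.043):
        p=project(d[n],[*(R@[x,-.003]+t),.16])[0];print(n,(p-[x0,120])*1.53+[off,0])
E
python3 -m jog '[[-1,-0.0033,0,0.03,-0.4],[-1,0,0,0.03,0],[-1,0,0,0.0195,0],[-1,0,0,0,0]]'; python3 g.py .083 .083
```

```text
scene [159.96956913  73.40812284]
scene [103.58078401 109.07246215]
side [512.98861711 143.27146631]
side [595.86577469 182.82167983]
clock: 2.78
tcp_pos: [0.6089, 0.0394, 0.0853]
orientation: [-0.002, -0.113, 0.994, 0.0]
wrist_force: [0.0, 0.0, -0.7]
finger_gap: 0.0856
grip_force: 0.0
clock 2.7833 tcp [0.6089 0.0394 0.0853] jig x,y [0.0824 0.0018] gap 0.08555656804084595 grip 0.0 F [ 0.0238  0.0318 -0.7439]
tool shift to goal [ 0.0018 -0.0006  0.0023] y-axis in jig [-1.     -0.0026] turn deg 0.14789524549367103
```

```bash
python3 -m jog '[[-0.3,0,0,0.002,0],[-0.3,0,0,0,0],[-0.3,0,0,0,0],[-0.3,0,0,0,0],[-0.3,0,0,0,0]]' 25; python3 g.py .083 .083
```

```text
clock: 3.2
tcp_pos: [0.6117, 0.0389, 0.0874]
orientation: [0.001, -0.113, 0.994, -0.0]
wrist_force: [-0.6, 0.8, 0.3]
finger_gap: 0.0554
grip_force: 0.0
clock 3.2 tcp [0.6117 0.0389 0.0874] jig x,y [0.0835 0.0045] gap 0.05544111338370792 grip 0.0 F [-0.5944  0.7877  0.2616]
tool shift to goal [0.0045 0.0005 0.0044] y-axis in jig [-1.     -0.0033] turn deg 0.19009847716342235
```

```bash
python3 -m jog '[[-0.3,0.003,-0.004,0.002,0],[-0.3,0,-0.01,0,0],[-0.3,0,-0.012,0,0],[-0.3,0,-0.012,0,0],[-0.3,0,-0.012,0,0]]'; python3 -m jog '[[-0.3,0,-0.012,0,0],[-0.3,0,-0.012,0,0],[-0.3,0,-0.012,0,0],[-0.3,0,-0.012,0,0],[-0.3,0,0,0,0]]'; python3 g.py .1955 .083
cat > look.py <<'E'
from workcell import env
from h import *
import sys
z=np.load('jig.npz');R,t=z['R'],z['t'];out=[]
cs=[env.read_camera(n) for n in('scene','side')];G=[]
for c in cs:
    m=blob(c,(40,80,40),(85,255,255),(0,100,640,420));p=np.argwhere(m)[:,::-1];G.append(p)
    if len(p):
        q=plane(c,p,.045)[:,:2];q=(q-t)@R;k=(q[:,1]>.05)&(q[:,1]<.1);print('green n',k.sum(),'x of ptr',np.median(q[k,0]) if k.any() else None)
for c,w in zip(cs,((230,240,360,350),(350,220,480,330))):out.append(cv2.resize(c['img'][w[1]:w[3],w[0]:w[2]],None,fx=3,fy=3,interpolation=cv2.INTER_CUBIC))
cv2.imwrite(sys.argv[1],np.hstack(out)[:,:,::-1])
E
python3 look.py pics/b1.png
```

```text
clock: 3.62
tcp_pos: [0.6187, -0.0097, 0.0844]
orientation: [0.0, -0.114, 0.994, 0.001]
wrist_force: [-1.5, 5.9, 4.4]
finger_gap: 0.0556
grip_force: 2.8
clock: 4.03
tcp_pos: [0.6298, -0.0586, 0.0841]
orientation: [0.0, -0.112, 0.994, 0.0]
wrist_force: [-0.5, 2.4, 1.3]
finger_gap: 0.0555
grip_force: 1.5
clock 4.0333 tcp [ 0.6298 -0.0586  0.0841] jig x,y [0.1826 0.0004] gap 0.055549306175645616 grip 1.4964663237333298 F [-0.5359  2.4198  1.3351]
tool shift to goal [ 0.0004 -0.0129  0.001 ] y-axis in jig [-1.     -0.0018] turn deg 0.10335621217041455
green n 140 x of ptr 0.1589699388922426
green n 43 x of ptr 0.15927026259814345
```

View pics/b1.png

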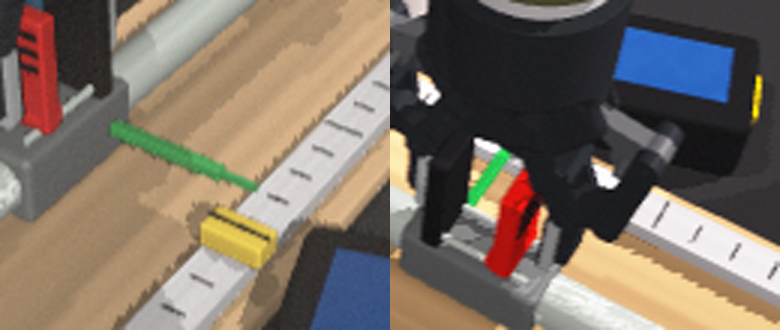

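The pointer is at jig x 0.159, about 14 mm short of the line at 0.173. The heel finger is pulling and the lever is untouched.

```bash
python3 -m jog '[[-0.3,0,-0.007,0,0],[-0.3,0,-0.007,0,0],[-0.3,0,0,0,0],[-0.3,0,0,0,0],[-0.3,0,0,0,0]]'; python3 g.py .1955 .083; python3 look.py pics/b2.png
```

```text
clock: 4.55
tcp_pos: [0.6325, -0.0701, 0.0837]
orientation: [-0.0, -0.113, 0.994, 0.0]
wrist_force: [-1.3, 3.2, 3.0]
finger_gap: 0.0558
grip_force: 1.7
clock 4.55 tcp [ 0.6325 -0.0701  0.0837] jig x,y [0.1944 0.0006] gap 0.05575198882210528 grip 1.7263534292578697 F [-1.2617  3.1718  2.9709]
tool shift to goal [ 0.0006 -0.0011  0.0007] y-axis in jig [-1.    -0.004] turn deg 0.22875471595229196
green n 143 x of ptr 0.17070293957692034
green n 45 x of ptr 0.17212129434056286
```

View pics/b2.png

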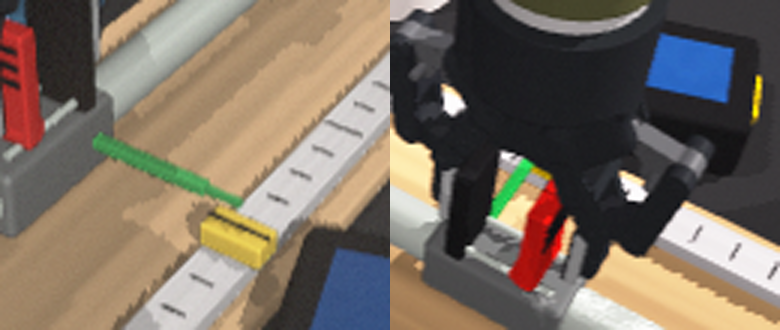

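The pointer is about 2 mm short of the line in both views. I'll nudge it and hold, then close in stages with the tool backing off.

```bash
python3 -m jog '[[-0.3,0,-0.002,0,0],[-0.3,0,0,0,0],[-0.3,0,0,0,0],[-0.3,0,0,0,0],[-0.3,0,0,0,0]]' >/dev/null; python3 look.py pics/b3.png; python3 -m jog '[[-0.24,0,0.0012,0,0],[-0.19,0,0.0012,0,0],[-0.14,0,0.0012,0,0],[-0.1,0,0.0012,0,0],[-0.1,0,0,0,0]]' 25;  python3 look.py pics/b4.png; python3 g.py .19 .083
```

```text
green n 147 x of ptr 0.17291508660437344
green n 46 x of ptr 0.17422347545001435
clock: 5.58
tcp_pos: [0.6325, -0.0678, 0.0839]
orientation: [0.0, -0.113, 0.994, 0.0]
wrist_force: [-1.9, 4.5, 3.4]
finger_gap: 0.0474
grip_force: 2.2
green n 143 x of ptr 0.17271042422601096
green n 43 x of ptr 0.17426049481929698
clock 5.6833 tcp [ 0.6325 -0.0678  0.0839] jig x,y [0.1921 0.0011] gap 0.04704648468799007 grip 2.4595626443624496 F [-0.4222  5.2273  2.9244]
tool shift to goal [0.0011 0.0021 0.0009] y-axis in jig [-1.     -0.0037] turn deg 0.2108704660292152
```

The pointer sits on the line to within 0.5 mm and the lever is still open. Next I'll squeeze.

```bash
python3 -m jog '[[-0.03,0,0.0015,0,0],[0.04,0,0.0015,0,0],[0.11,0,0.0015,0,0],[0.18,0,0.0015,0,0],[0.25,0,0.0015,0,0]]' 30; python3 look.py pics/b5.png;  python3 -m jog '[[0.3,0,0,0,0],[0.4,0,0,0,0],[0.6,0,0,0,0],[0.6,0,0,0,0],[0.6,0,0,0,0]]'; python3 look.py pics/b6.png; python3 g.py .19 .083
```

```text
clock: 6.1
tcp_pos: [0.6311, -0.0613, 0.0854]
orientation: [0.001, -0.113, 0.994, -0.001]
wrist_force: [-3.9, 1.9, 10.9]
finger_gap: 0.0322
grip_force: 9.6
green n 145 x of ptr 0.17334955878779565
green n 8 x of ptr 0.1721638931462698
clock: 6.62
tcp_pos: [0.6311, -0.0612, 0.0856]
orientation: [0.001, -0.113, 0.994, -0.001]
wrist_force: [-4.1, 4.7, 11.0]
finger_gap: 0.0315
grip_force: 30.1
green n 143 x of ptr 0.17355628006930196
green n 6 x of ptr 0.1724030358180601
clock 6.7167 tcp [ 0.6311 -0.0612  0.0856] jig x,y [0.1853 0.0012] gap 0.03134874617907389 grip 30.089999735355377 F [-4.2182  3.6944 11.481 ]
tool shift to goal [ 0.0012 -0.0046  0.0026] y-axis in jig [-1.     -0.0028] turn deg 0.15973429958705473
```

View pics/b6.png

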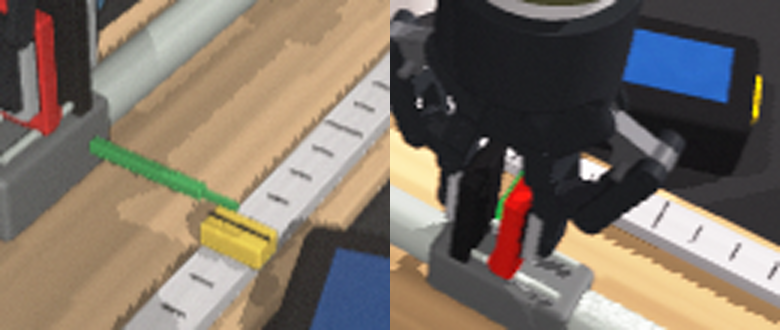

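The red tab is now against its stop next to the heel (gap 31.4 mm, grip 30 N). The pointer is about 1 mm from the line.

```bash
python3 -m jog '[[0.6,0,0,0,0],[0.6,0,0,0,0],[0.6,0,0,0,0]]'; python3 -c "
from workcell import env;print(env.hand_in())"
```

```text
clock: 6.97
tcp_pos: [0.6311, -0.0611, 0.0856]
orientation: [0.001, -0.113, 0.994, -0.001]
wrist_force: [-3.8, 4.0, 11.7]
finger_gap: 0.0311
grip_force: 30.1
the job is handed in; nothing more can be done
None
```

The job is handed in, with the leg held about 1 mm from the mark, the lever closed against its stop and heel and lever still pinched at 30 N; the hand-in call returned no verdict.

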